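# Set the archive address on a press-to-turn thumbwheel bank

### The arm

A 6-joint arm with a two-finger parallel gripper is mounted at the origin on the work surface. World frame = base frame: x ahead of the robot, y to its left, z up, the work surface at z = 0. Lengths are in m, angles in rad, forces in N, time in s.
With the tool pointing down it reaches from about 0.325 to 0.775 m from the base axis. Payload 5.5 kg.
Tool frame: the origin (TCP) lies midway between the tips of the shut fingers; the grasp point (between the pads) lies 19 mm behind it; x points along the fingers, y is the direction in which the jaws open and shut, and the axes are right-handed (so a half turn about x gives the same grasp; the last joint's range is limited). The gripper opens to 88 mm and grips with 3 to 60 N. Pads are 20 mm wide; open, the fingers measure 115 mm over their backs; the gripper's body (75 mm by 178 mm) begins 61 mm behind the grasp point.
Start: joints at [-1.257, 0.091, 1.231, -0, 1.82, -0.057], TCP at [0.217, -0.559, 0.223] pointing down, gripper open.
Joint ranges: [-2.87, 2.87], [-0.86, 2.18], [0.17, 2.46], [-1.51, 4.65], [0.06, 2.69], [-2.65, 2.65]. Speed limits (rad/s): [2.57, 2.57, 3.01, 3.14, 3.14, 3.14].

### API

Orientations are given as a unit quaternion [x, y, z, w].
In Python, from cell import read_state, grab_frame, camera_info, finish_job gives the robot as it stands.
- The arm moves only by the tool drive_tool, never from a script. Its argument "increments" is a list of rows, each an object of numbers: "x", "y", "z": the shift along the tool's x, y, z in m; "roll": the turn about the tool's x in degrees; "hand": the finger opening in m, from 0 to 0.0878. A call has exactly 10 rows; each row is the pose to reach, as a shift and turn from the pose commanded when the call began, along the tool's axes at that moment; what a row does not reach only later rows make up. A row lasts 1/10 s, in which the tool goes at most 50 mm and 8.59 degrees, less where a joint would pass 70% of its speed; a pose out of reach is approached as far as the arm can. A call with a gripper value outside its range is refused whole. The fingers move at their own pace and stop on an object; the grip force is fixed at half the most. Time passes only in rows, so rows that repeat a pose let the fingers close, or fill a call up. It gives the time, the measured TCP pose, the force and the opening at its end, in the units of the state.
- read_state(): the state, without advancing time (a new reading comes with each control period).
- grab_frame(name): name is "side" or "top" or "wrist"; returns the picture (480x640x3 uint8, red, green, blue); there is no depth.
- camera_info(name): a dict with "fx", "fy", "cx", "cy" (pixels), "R" (3x3) and "t" (3): a world point X has camera coordinates R X + t. Camera axes: x right, y down, z forward; pixel columns grow to the right and rows downward; lengths in m; the calibration is good to about 2 mm. A picture is of the moment at which its call begins: read the wrist's pose just before it. camera_info takes no time and is no camera call; for the wrist camera it gives the pose at the moment of the call.
- finish_job(): hands the job in, once; it reports no verdict.
The state is a dict: "time": time; "q": joint angles; "joint_velocities": joint speeds; "tau": joint torques, N m; "position": TCP position; "tool_rot": TCP orientation; "contact_force": force on the tool from outside, world axes, zero at the start; "ft_torque": the same for the moment, N m; "finger_gap": finger opening in m.
Only numpy, scipy, OpenCV 4.12 (cv2) and the standard library are available. Lean on these libraries where they do the work, as an engineer would, in place of code of your own. Each camera call takes 0.05 s, during which the arm holds its last target.

### The job

Set the three thumbwheels of the console to the code 3-7-5, reading left to right as seen from the robot, each wheel left sprung up and locked on its number, and then press the enter key well down and let it go. The wheels are delicate: press a wheel in only gently until it unlocks and never ram it or anything else of the console, and leave the racks, jar and other things around it where they are.

Things in the scene. Friction and masses are not known exactly. Their poses are not given: they have to be found in the camera images.
- console: Grey desk console 260 (x) x 380 (y) x 45 mm high, fixed. Origin: centre of its underside, on the table; x away from the robot, y left, z up. Three inserts, 120 (x) x 34 mm each, carry equal black thumbwheels, all at x = -40, y = 76, 30, -16 mm. Enter key at (-40, -115) mm. Rear deck (x 10 to 130 mm): small rack and jar. Over 20 N on any part of the console harms it.
- under_left (a point): Point on the console's deck, 45 mm above the table, straight below the middle of the left wheel (+y, at the robot's left). All wheels: plain cylinder, axle along console y, radius 32 mm, 18 mm wide, upper 18 mm standing out of its insert. A wheel's top lies 48 to 72 mm above this point: each insert has its own height, new in every run and not measured, so find it by touch.
- under_middle (a point): The same point below the middle wheel. All wheels: locked until pressed straight down. A wheel yields from 3 N on, at 1 N per mm, is unlocked from 4.5 mm (7.5 N) and meets a hard stop at 8.5 mm (11.5 N): press with 8 to 10 N. Held down, it turns easily (0.01 N m) by the friction of a fingertip that strokes its top along console x: 20 mm of stroke is one number.
- under_right (a point): The same point below the right wheel (-y, next to the enter key). All wheels: let go, a wheel springs up by itself, centres on the nearest number and locks there. If it is let go half-way between two numbers, it may stay pushed in there until it is turned on.
- wheel_left (a joint): Angle (rad) of the left wheel = number x 0.628 (36 deg), from 0 to 9 (5.65) between end stops. It grows when the wheel's top is rolled away from the robot (console +x), which brings up the next higher number. Numbers are domino-like groups of white dots (0 is blank) round the black rim; the group straight up is the one set. Locked play +-0.06 rad.
- wheel_middle (a joint): Angle (rad) of the middle wheel = number x 0.628 (36 deg), from 0 to 9 (5.65) between end stops. It grows when the wheel's top is rolled away from the robot (console +x), which brings up the next higher number. Numbers are domino-like groups of white dots (0 is blank) round the black rim; the group straight up is the one set. Locked play +-0.06 rad.
- wheel_right (a joint): Angle (rad) of the right wheel = number x 0.628 (36 deg), from 0 to 9 (5.65) between end stops. It grows when the wheel's top is rolled away from the robot (console +x), which brings up the next higher number. Numbers are domino-like groups of white dots (0 is blank) round the black rim; the group straight up is the one set. Locked play +-0.06 rad.
- enter_top (a point): Centre of the top of the enter key, a plain round grey push button 30 mm across in a black collar on the console's deck, right of the wheels. Its top stands 69 mm above the table, and 12 mm above its collar.
- enter (a joint): Travel of the enter key (m): 0 up, 0.008 fully down; the spring takes 1.5 N to start and 5 N fully down. It springs back.
- tube_rack: Bystander, loose: white tube rack 94 x 119 x 99 mm full of capped tubes. Origin: centre of its underside. Leave it where it is.
- small_rack: Bystander, loose: small white tube rack 50 x 75 x 99 mm with tubes, standing on the console's rear deck. Origin: centre of its underside. Leave it where it is.
- jar: Bystander, loose: specimen jar with a blue lid, 60 mm across, 62 mm tall, standing on the console's rear deck. Origin: centre of its underside. Leave it where it is.
- label_roll: Bystander, loose: paper label roll, 64 mm across, 30 mm tall. Origin: centre of its underside. Leave it where it is.
- dishes: Bystander, loose: clear round dishes, 88 mm across, 32 mm tall. Origin: centre of its underside. Leave it where it is.
- marker: Bystander, loose: marker pen 125 mm long, lying. Origin: centre of its underside. Leave it where it is.
- stamp: Bystander, loose: hand stamp with a round wooden knob, 65 mm tall. Origin: centre of its underside. Leave it where it is.

How it is judged:
On the way, in this order (a step that is already met when the one before it is completed fails the run):
1. all three wheels stand at 3-7-5 (value of joint wheel_left between 1.765 and 2.005 rad and value of joint wheel_middle between 4.2782 and 4.5182 rad and value of joint wheel_right between 3.0216 and 3.2616 rad), for 0.2 s.
2. the enter key is pressed down with the code set (all of step 1 and value of joint enter above 0.004 m), for 0.05 s.
At the end, for the whole second after the job is handed in: The wheels rest locked at 3 (left), 7 (middle) and 5 (right), each within 0.12 rad of its number, after the enter key has been pressed at least 4 mm down with the code set; the key is up again (all of step 1 and value of joint enter below 0.002 m and velocity of joint wheel_left between -0.1 and 0.1 rad/s and velocity of joint wheel_middle between -0.1 and 0.1 rad/s and velocity of joint wheel_right between -0.1 and 0.1 rad/s); the robot touches nothing.
It fails at once if more than 20 N between the robot and the console, its wheels or its key (contact force between any of the fingers, the arm and console above 20 N).
It fails at once if a bystander is moved by more than 15 mm (distance of any of tube_rack, small_rack, jar, label_roll, dishes, marker, stamp from where it was at the start of the episode above 0.015 m).
It also fails if it takes over 72 s, if anything falls off the work surface, if the arm or the gripper's body presses on something with over 40 N, if the wrist force passes 120 N, or if a joint passes its speed limit or range.

## Working session

There is one attempt and no reset: what is moved stays moved. The work goes in short steps, Python scripts to look and compute and a tool call to move; the robot and the scene stay as the last step left them, time stands still between calls to the robot, and variables do not carry over. Pictures are saved under pics/ and viewed, and the job is handed in when it is done.

Besides the shell and the picture viewer there is one more tool, called by a JSON object that holds its "api" and its "payload", one argument or row to a line. drive_tool: Moves the arm, as the interface text tells. Its arguments: {"type":"object","properties":{"increments":{"type":"array"}},"required":["increments"]}

```bash
mkdir -p pics; ls; python3 - <<'E'
from cell import *
import cv2
s=read_state(); print(s)
for n in ["top","side","wrist"]:
    c=camera_info(n); print(n,c)
    cv2.imwrite(f"pics/{n}0.png",grab_frame(n)[:,:,::-1])
E
```

```text
pics
{'time': 0.0, 'q': array([-1.25670091e+00,  9.18604244e-02,  1.23187297e+00, -7.56522677e-06,
        1.81982436e+00, -5.66758666e-02]), 'joint_velocities': array([-0.00050616,  0.00245222,  0.00086795,  0.00087906, -0.00137512,
        0.00095922]), 'tau': array([ 6.29961578e-04, -4.46454692e+01, -4.06446505e+01,  6.98741083e-02,
        2.93699896e-02, -1.14370939e-04]), 'position': array([ 0.21731593, -0.55893535,  0.22151326]), 'tool_rot': array([-0.69489871, -0.13102585,  0.69508221, -0.12964847]), 'contact_force': array([ 0.56167773, -0.15402989,  0.47083208]), 'ft_torque': array([ 0.01314115, -0.020702  ,  0.02485991]), 'finger_gap': 0.08738596503863573}
top {'fx': 486.9117593944275, 'fy': 486.9117593944275, 'cx': 318.99230715910375, 'cy': 232.51919255578238, 'R': array([[ 0.00689804, -0.9996569 ,  0.02526849],
       [-0.98216638, -0.01152088, -0.18766051],
       [ 0.18788724, -0.02352337, -0.98190887]]), 't': array([0.00968251, 0.53570796, 0.9574609 ])}
side {'fx': 450.2192199258527, 'fy': 450.2192199258527, 'cx': 318.2929296820915, 'cy': 228.0732658052118, 'R': array([[ 0.96198631, -0.27249191, -0.01817932],
       [-0.20132112, -0.66260114, -0.72140802],
       [ 0.18453222,  0.69764452, -0.69227161]]), 't': array([-0.51372407,  0.1867058 ,  0.77250886])}
wrist {'fx': 379.8603678888462, 'fy': 379.8603678888462, 'cx': 321.92677207916495, 'cy': 240.25666797358386, 'R': array([[ 0.36286478, -0.93183818, -0.00259846],
       [-0.88714979, -0.34631331,  0.30501204],
       [-0.28512175, -0.1083729 , -0.95234495]]), 't': array([-0.5996643 , -0.03692414,  0.3921907 ])}
```

View pics/top0.png

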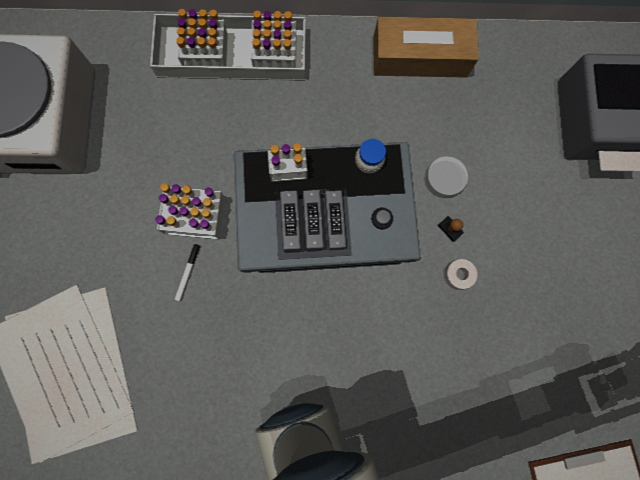

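View pics/side0.png

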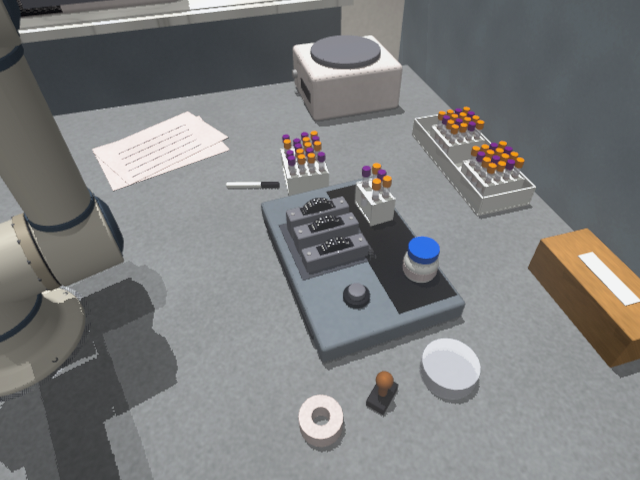

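View pics/wrist0.png

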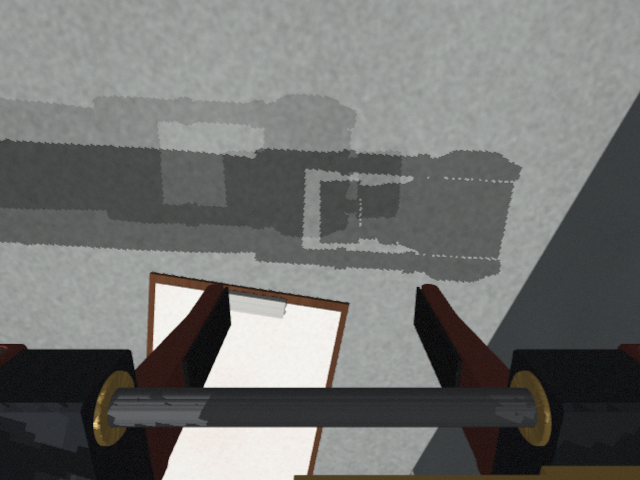

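```bash
python3 - <<'E'
import cv2
a=cv2.imread("pics/top0.png")[130:290,220:430]
cv2.imwrite("pics/topz.png",cv2.resize(a,None,fx=3.7,fy=3.7,interpolation=cv2.INTER_CUBIC))
a=cv2.imread("pics/side0.png")[170:360,250:470]
cv2.imwrite("pics/sidez.png",cv2.resize(a,None,fx=3.1,fy=3.1,interpolation=cv2.INTER_CUBIC))
from scipy.spatial.transform import Rotation as R
from cell import *
s=read_state();print(s['time'],R.from_quat(s['tool_rot']).as_matrix().round(3))
c=camera_info("wrist");print(-c['R'].T@c['t'])
E
```

```text
0.15 [[-0.     0.362 -0.932]
 [ 0.001 -0.932 -0.362]
 [-1.    -0.001 -0.   ]]
[ 0.29666277 -0.52907662  0.38334374]
```

View pics/topz.png

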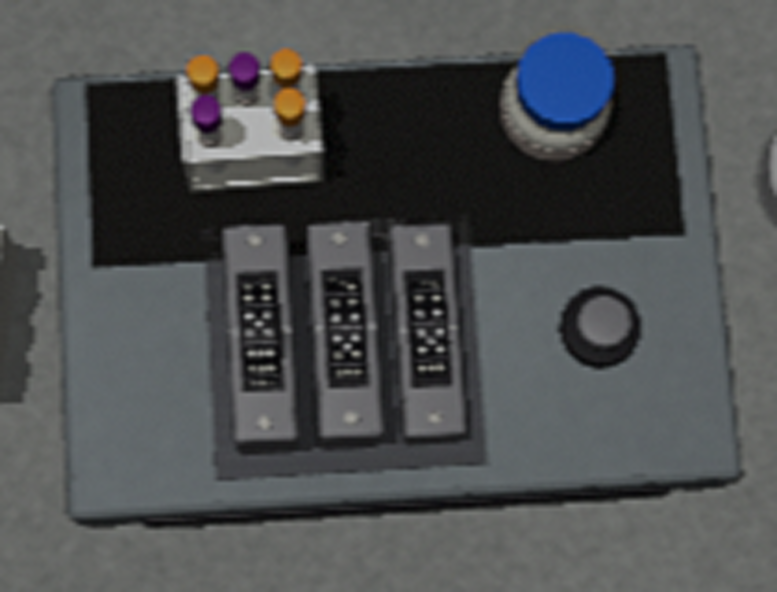

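View pics/sidez.png

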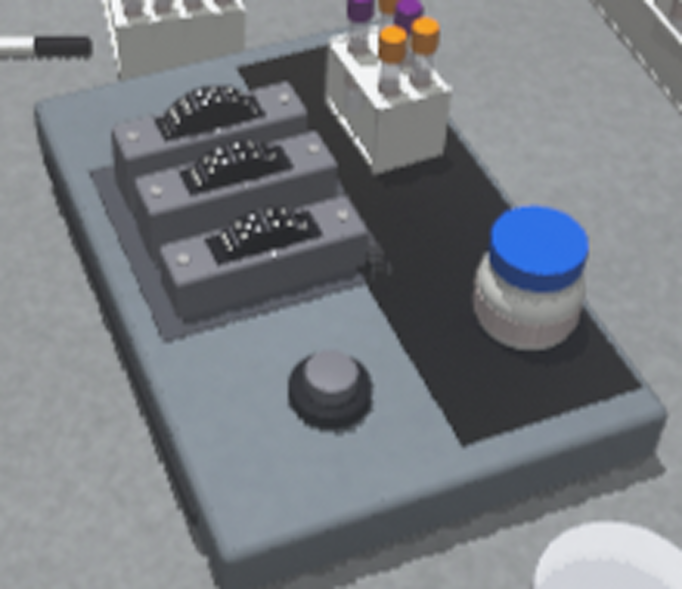

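```bash
cat > h.py <<'E'
import numpy as np, cv2
from cell import *
def P(c): return np.diag([1,1,1.])@np.array([[c['fx'],0,c['cx']],[0,c['fy'],c['cy']],[0,0,1]])@np.c_[c['R'],c['t']]
def ray(c,uv):
    d=np.array([(uv[0]-c['cx'])/c['fx'],(uv[1]-c['cy'])/c['fy'],1]);return -c['R'].T@c['t'],c['R'].T@d
def onz(c,uv,z):
    o,d=ray(c,uv);return o+d*(z-o[2])/d[2]
def tri(c1,p1,c2,p2):
    X=cv2.triangulatePoints(P(c1),P(c2),np.array(p1,float).reshape(2,1),np.array(p2,float).reshape(2,1));X=(X[:3]/X[3]).ravel()
    e=[np.linalg.norm((lambda h:h[:2]/h[2])(P(c)@np.r_[X,1])-p) for c,p in((c1,p1),(c2,p2))]
    return X,e
E
python3 - <<'E'
from h import *
ct,cs=camera_info("top"),camera_info("side")
T=lambda p:(220+(p[0]+.5)/3.7-.5,130+(p[1]+.5)/3.7-.5)
S=lambda p:(250+(p[0]+.5)/3.1-.5,170+(p[1]+.5)/3.1-.5)
d={'LF':((254,240),(283,97)),'LN':((264,422),(133,135)),'MF':((339,238),(313,148)),'MN':((350,418),(156,190)),'RF':((421,240),(342,214)),'RN':((433,418),(183,259)),'K':((604,320),(331,371))}
W={}
for k,(a,b) in d.items():
    X,e=tri(ct,T(a),cs,S(b));W[k]=X;print(k,X.round(4),np.round(e,2))
for w in 'LMR':
    f,n=W[w+'F'],W[w+'N'];print(w,((f+n)/2).round(4),np.degrees(np.arctan2((f-n)[1],(f-n)[0])),np.linalg.norm(f-n))
print('deck corners',[onz(ct,T(p),.045).round(4) for p in((57,80),(693,47))])
E
```

```text
LF [0.6042 0.078  0.0919] [0.27 0.33]
LN [0.5049 0.0707 0.0918] [0.13 0.16]
MF [0.6078 0.0317 0.0878] [0.04 0.05]
MN [0.508  0.0249 0.087 ] [0.05 0.07]
RF [ 0.6109 -0.0139  0.0741] [0.02 0.02]
RN [ 0.5114 -0.0206  0.0728] [0.17 0.22]
K [ 0.5686 -0.1163  0.0654] [0.06 0.08]
L [0.5546 0.0744 0.0918] 4.175277769592831 0.09960364232255965
M [0.5579 0.0283 0.0874] 3.948765939839591 0.09997366057232009
R [ 0.5611 -0.0172  0.0735] 3.8960380402582344 0.09973915788655413
deck corners [array([0.7117, 0.1955, 0.045 ]), array([ 0.738 , -0.1749,  0.045 ])]
```

{"api": "drive_tool", "payload": {
  "increments": [
    {"y":-0.034,"z":-0.037,"roll":2,"hand":0},
    {"y":-0.067,"z":-0.074,"roll":4,"hand":0},
    {"y":-0.1,"z":-0.11,"roll":6,"hand":0},
    {"y":-0.134,"z":-0.147,"roll":8,"hand":0},
    {"y":-0.167,"z":-0.184,"roll":10,"hand":0},
    {"y":-0.2,"z":-0.22,"roll":12,"hand":0},
    {"y":-0.235,"z":-0.257,"roll":14,"hand":0},
    {"y":-0.27,"z":-0.294,"roll":16,"hand":0},
    {"y":-0.303,"z":-0.33,"roll":17.2,"hand":0},
    {"y":-0.336,"z":-0.367,"roll":17.2,"hand":0}
  ]
}}

```text
invalid input
```

{"api": "drive_tool", "payload": {
  "increments": [
    {"x":0,"y":-0.034,"z":-0.037,"roll":2,"hand":0},
    {"x":0,"y":-0.067,"z":-0.074,"roll":4,"hand":0},
    {"x":0,"y":-0.1,"z":-0.11,"roll":6,"hand":0},
    {"x":0,"y":-0.134,"z":-0.147,"roll":8,"hand":0},
    {"x":0,"y":-0.167,"z":-0.184,"roll":10,"hand":0},
    {"x":0,"y":-0.2,"z":-0.22,"roll":12,"hand":0},
    {"x":0,"y":-0.235,"z":-0.257,"roll":14,"hand":0},
    {"x":0,"y":-0.27,"z":-0.294,"roll":16,"hand":0},
    {"x":0,"y":-0.303,"z":-0.33,"roll":17.2,"hand":0},
    {"x":0,"y":-0.336,"z":-0.367,"roll":17.2,"hand":0}
  ]
}}

```text
time: 1.15
position: [0.4379, -0.1113, 0.2226]
tool_rot: [0.707, 0.025, -0.707, 0.025]
contact_force: [1.0, -0.3, 0.2]
finger_gap: 0.011
```

{"api": "drive_tool", "payload": {
  "increments": [
    {"x":0,"y":-0.03,"z":-0.018,"roll":0,"hand":0},
    {"x":0,"y":-0.065,"z":-0.04,"roll":0,"hand":0},
    {"x":0,"y":-0.1,"z":-0.06,"roll":0,"hand":0},
    {"x":0,"y":-0.125,"z":-0.076,"roll":0,"hand":0},
    {"x":0,"y":-0.136,"z":-0.082,"roll":0,"hand":0},
    {"x":0,"y":-0.136,"z":-0.082,"roll":0,"hand":0},
    {"x":0,"y":-0.136,"z":-0.082,"roll":0,"hand":0},
    {"x":0,"y":-0.136,"z":-0.082,"roll":0,"hand":0},
    {"x":0,"y":-0.136,"z":-0.082,"roll":0,"hand":0},
    {"x":0,"y":-0.136,"z":-0.082,"roll":0,"hand":0}
  ]
}}

```text
time: 2.15
position: [0.5096, 0.0272, 0.2229]
tool_rot: [0.707, 0.024, -0.707, 0.024]
contact_force: [0.2, 0.3, 0.3]
finger_gap: 0.0003
```

```bash
python3 - <<'E'
from h import *
s=read_state();c=camera_info("wrist");np.save("c1.npy",c,allow_pickle=True)
f=grab_frame("wrist")[:,:,::-1];cv2.imwrite("pics/w1.png",f)
print(s['time'],s['position'],s['contact_force'],s['tool_rot'],s['finger_gap'])
E
```

```text
2.15 [0.50962319 0.02723251 0.22288318] [0.20844664 0.33209912 0.34207332] [ 0.70683478  0.02439928 -0.70653427  0.02446598] 0.0003042127603072289
```

View pics/w1.png

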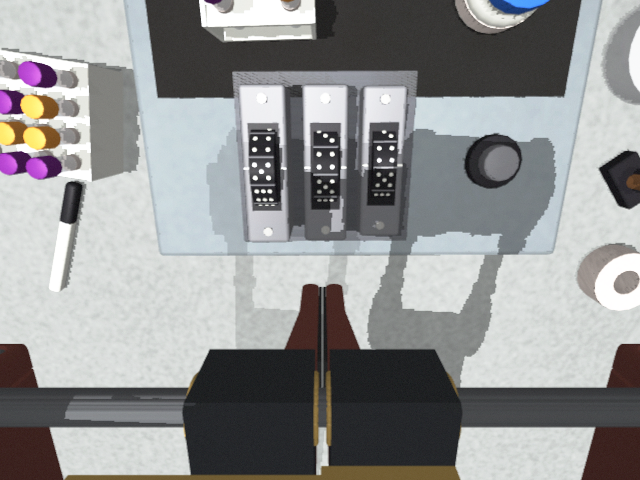

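```bash
python3 - <<'E'
from h import *
f=cv2.imread("pics/w1.png")[75:250,230:420]
cv2.imwrite("pics/w1z.png",cv2.resize(f,None,fx=3.4,fy=3.4,interpolation=cv2.INTER_CUBIC))
E
```

```text
(no output)
```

View pics/w1z.png

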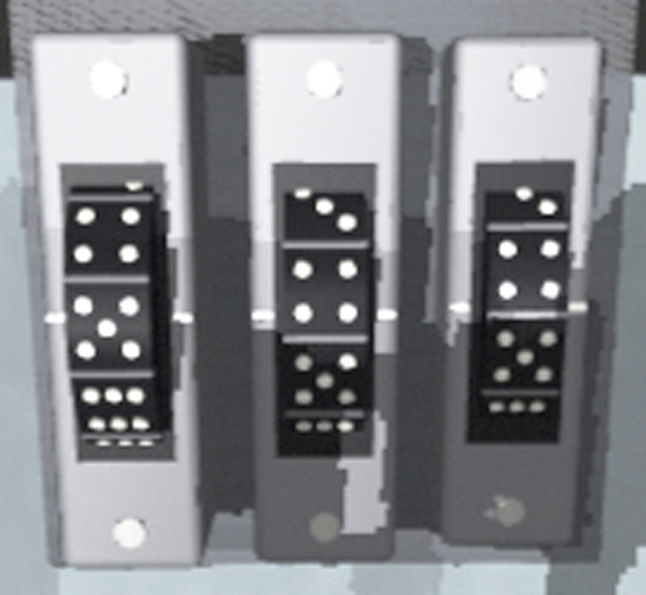

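```bash
python3 - <<'E'
from h import *
from scipy.optimize import brentq
cw=np.load("c1.npy",allow_pickle=True).item();ct,cs=camera_info("top"),camera_info("side")
Z=lambda p:(230+(p[0]+.5)/3.4-.5,75+(p[1]+.5)/3.4-.5)
T=lambda p:(220+(p[0]+.5)/3.7-.5,130+(p[1]+.5)/3.7-.5)
S=lambda p:(250+(p[0]+.5)/3.1-.5,170+(p[1]+.5)/3.1-.5)
d={'LF':((254,240),(283,97),(108,79)),'LN':((264,422),(133,135),(130,533)),'MF':((339,238),(313,148),(323,79)),'MN':((350,418),(156,190),(325,527)),'RF':((421,240),(342,214),(528,82)),'RN':((433,418),(183,259),(510,512))}
W={}
for k,(a,b,w) in d.items():
    X,e=tri(ct,T(a),cw,Z(w));Y,e2=tri(cs,S(b),cw,Z(w));print(k,X.round(4),np.round(e,2),Y.round(4),np.round(e2,2));W[k]=(X+Y)/2
X,e=tri(ct,T((604,320)),cw,(500,161));print('K',X,e);X,e=tri(cs,S((331,371)),cw,(500,161));print('K',X,e)
pr=lambda X:(lambda h:h[:2]/h[2])(P(cw)@np.r_[X,1])
ux=np.array([np.cos(.07),np.sin(.07),0])
rows={'L':(234,329,409),'M':(206,291,340,380),'R':(269,315,357)}
rows={'L':(197,234,279,327,374,410),'M':(244,291,340,380,414),'R':(227,269,315,357,393)}
for w in 'LMR':
  m=(W[w+'F']+W[w+'N'])/2; print(w,m)
  for dz in (0,-.005):
    c=m+np.array([0,0,-.014+dz]); o=[]
    for r in rows[w]:
        v=Z((0,r))[1]
        g=lambda a:pr(c+.032*(np.sin(a)*ux+np.cos(a)*np.array([0,0,1])))[1]-v
        try:o.append(round(brentq(g,-1.2,1.0)/.6283,2))
        except Exception:o.append(None)
    print(dz,'numbers from top (+ = away)',o)
E
```

```text
LF [0.6057 0.078  0.0886] [0.02 0.1 ] [0.6045 0.078  0.0915] [0.44 1.59]
LN [0.5048 0.0706 0.0903] [0.09 0.34] [0.5052 0.0702 0.0922] [0.06 0.2 ]
MF [0.6092 0.0318 0.0824] [0.03 0.15] [0.6084 0.0321 0.0874] [0.22 0.76]
MN [0.5083 0.0246 0.0861] [0.13 0.51] [0.5081 0.0244 0.0872] [0.19 0.59]
RF [ 0.6122 -0.0144  0.07  ] [0.17 0.7 ] [ 0.6114 -0.014   0.0742] [0.34 1.05]
RN [ 0.5113 -0.0212  0.0724] [0.3  1.15] [ 0.5117 -0.0218  0.074 ] [0.1  0.28]
K [ 0.57028129 -0.11760242  0.06086546] [np.float64(0.3583257034021031), np.float64(1.3063571258807998)]
K [ 0.56978902 -0.11620224  0.06480812] [np.float64(0.722730224249336), np.float64(1.9190046658909776)]
L [0.55505814 0.07421563 0.09067429]
0 numbers from top (+ = away) [1.55, 1.03, 0.52, 0.02, -0.49, -0.98]
-0.005 numbers from top (+ = away) [1.54, 1.01, 0.5, -0.01, -0.54, -1.05]
M [0.55849765 0.02821416 0.085774  ]
0 numbers from top (+ = away) [0.87, 0.36, -0.16, -0.63, -1.13]
-0.005 numbers from top (+ = away) [0.86, 0.33, -0.19, -0.68, -1.21]
R [ 0.56164537 -0.01786172  0.07265704]
0 numbers from top (+ = away) [1.04, 0.54, 0.03, -0.45, -0.95]
-0.005 numbers from top (+ = away) [1.03, 0.52, 0.0, -0.49, -1.01]
```

{"api": "drive_tool", "payload": {
  "increments": [
    {"x":0,"y":-0.02,"z":-0.03,"roll":0,"hand":0},
    {"x":0.02,"y":-0.044,"z":-0.0585,"roll":0,"hand":0},
    {"x":0.05,"y":-0.044,"z":-0.0585,"roll":0,"hand":0},
    {"x":0.08,"y":-0.044,"z":-0.0585,"roll":0,"hand":0},
    {"x":0.098,"y":-0.044,"z":-0.0585,"roll":0,"hand":0},
    {"x":0.102,"y":-0.044,"z":-0.0585,"roll":0,"hand":0},
    {"x":0.104,"y":-0.044,"z":-0.0585,"roll":0,"hand":0},
    {"x":0.106,"y":-0.044,"z":-0.0585,"roll":0,"hand":0},
    {"x":0.107,"y":-0.044,"z":-0.0585,"roll":0,"hand":0},
    {"x":0.108,"y":-0.044,"z":-0.0585,"roll":0,"hand":0}
  ]
}}

```text
time: 3.2
position: [0.5656, 0.0761, 0.1158]
tool_rot: [0.707, 0.025, -0.706, 0.025]
contact_force: [-0.5, -0.4, 0.4]
finger_gap: 0.0007
```

```bash
python3 - <<'E'
from cell import *
s=read_state();print(s['time'],s['position'],s['contact_force'])
E
```

```text
3.2 [0.56556333 0.07610478 0.11581052] [-0.49208354 -0.36992012  0.39464562]
```

{"api": "drive_tool", "payload": {
  "increments": [
    {"x":0.001,"y":0,"z":0,"roll":0,"hand":0},
    {"x":0.002,"y":0,"z":0,"roll":0,"hand":0},
    {"x":0.003,"y":0,"z":0,"roll":0,"hand":0},
    {"x":0.004,"y":0,"z":0,"roll":0,"hand":0},
    {"x":0.005,"y":0,"z":0,"roll":0,"hand":0},
    {"x":0.006,"y":0,"z":0,"roll":0,"hand":0},
    {"x":0.006,"y":0,"z":0,"roll":0,"hand":0},
    {"x":0.006,"y":0,"z":0,"roll":0,"hand":0},
    {"x":0.006,"y":0,"z":0,"roll":0,"hand":0},
    {"x":0.006,"y":0,"z":0,"roll":0,"hand":0}
  ]
}}

```text
time: 4.2
position: [0.5653, 0.0761, 0.1089]
tool_rot: [0.707, 0.025, -0.706, 0.025]
contact_force: [1.1, 0.1, 3.7]
finger_gap: 0.0006
```

{"api": "drive_tool", "payload": {
  "increments": [
    {"x":0.001,"y":0,"z":0,"roll":0,"hand":0},
    {"x":0.002,"y":0,"z":0,"roll":0,"hand":0},
    {"x":0.003,"y":0,"z":0,"roll":0,"hand":0},
    {"x":0.004,"y":0,"z":0,"roll":0,"hand":0},
    {"x":0.005,"y":0,"z":0,"roll":0,"hand":0},
    {"x":0.005,"y":0,"z":0,"roll":0,"hand":0},
    {"x":0.005,"y":0,"z":0,"roll":0,"hand":0},
    {"x":0.005,"y":0,"z":0,"roll":0,"hand":0},
    {"x":0.005,"y":0,"z":0,"roll":0,"hand":0},
    {"x":0.005,"y":0,"z":0,"roll":0,"hand":0}
  ]
}}

```text
time: 5.2
position: [0.5656, 0.0762, 0.1048]
tool_rot: [0.707, 0.025, -0.706, 0.025]
contact_force: [0.3, 0.3, 7.5]
finger_gap: 0.0005
```

```bash
python3 - <<'E'
from h import *
s=read_state();print(s['time'],s['position'],s['contact_force'])
cv2.imwrite("pics/w2.png",grab_frame("wrist")[:,:,::-1])
E
```

```text
5.2 [0.56560814 0.07616648 0.10478256] [0.26442233 0.27841967 7.49101661]
```

View pics/w2.png

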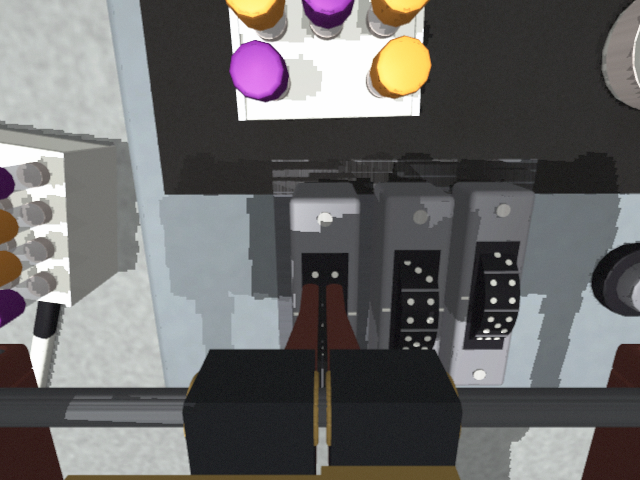

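{"api": "drive_tool", "payload": {
  "increments": [
    {"x":0.001,"y":0,"z":0,"roll":0,"hand":0},
    {"x":0.0017,"y":0,"z":0,"roll":0,"hand":0},
    {"x":0.0017,"y":0,"z":0,"roll":0,"hand":0},
    {"x":0.0017,"y":0,"z":0.004,"roll":0,"hand":0},
    {"x":0.0017,"y":0,"z":0.008,"roll":0,"hand":0},
    {"x":0.0017,"y":0,"z":0.012,"roll":0,"hand":0},
    {"x":0.0017,"y":0,"z":0.016,"roll":0,"hand":0},
    {"x":0.0017,"y":0,"z":0.02,"roll":0,"hand":0},
    {"x":0.0017,"y":0,"z":0.02,"roll":0,"hand":0},
    {"x":0.0017,"y":0,"z":0.02,"roll":0,"hand":0}
  ]
}}

```text
time: 6.25
position: [0.5456, 0.0747, 0.1035]
tool_rot: [0.707, 0.025, -0.706, 0.025]
contact_force: [-0.2, 0.5, 8.5]
finger_gap: 0.0005
```

```bash
python3 - <<'E'
from h import *
s=read_state();print(s['time'],s['position'],s['contact_force'])
cv2.imwrite("pics/w3.png",grab_frame("wrist")[:,:,::-1][150:400,240:560])
E
```

```text
6.25 [0.54559641 0.07473853 0.10345329] [-0.15293335  0.47380135  8.50989014]
```

View pics/w3.png

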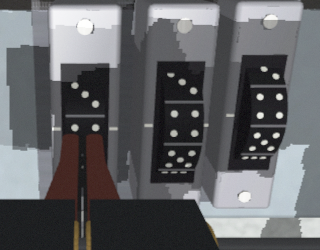

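{"api": "drive_tool", "payload": {
  "increments": [
    {"x":-0.012,"y":0,"z":0,"roll":0,"hand":0},
    {"x":-0.012,"y":0,"z":-0.02,"roll":0,"hand":0},
    {"x":-0.007,"y":0,"z":-0.02,"roll":0,"hand":0},
    {"x":-0.004,"y":0,"z":-0.02,"roll":0,"hand":0},
    {"x":-0.001,"y":0,"z":-0.02,"roll":0,"hand":0},
    {"x":0,"y":0,"z":-0.02,"roll":0,"hand":0},
    {"x":0,"y":0,"z":-0.015,"roll":0,"hand":0},
    {"x":0,"y":0,"z":-0.01,"roll":0,"hand":0},
    {"x":0,"y":0,"z":-0.005,"roll":0,"hand":0},
    {"x":0,"y":0,"z":0,"roll":0,"hand":0}
  ]
}}

```text
time: 7.3
position: [0.5452, 0.0746, 0.1035]
tool_rot: [0.708, 0.025, -0.706, 0.025]
contact_force: [0.6, 0.7, 8.7]
finger_gap: 0.0006
```

```bash
python3 - <<'E'
from h import *
s=read_state();print(s['time'],s['position'],s['contact_force'])
cv2.imwrite("pics/w4.png",grab_frame("wrist")[:,:,::-1][150:400,240:560])
E
```

```text
7.3 [0.54519856 0.07463671 0.10346687] [0.58892517 0.66886206 8.68195032]
```

View pics/w4.png

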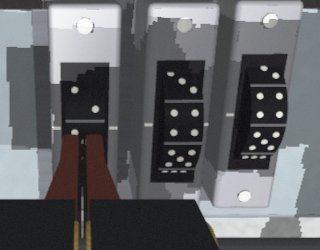

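{"api": "drive_tool", "payload": {
  "increments": [
    {"x":-0.015,"y":0,"z":0,"roll":0,"hand":0},
    {"x":-0.03,"y":0,"z":0,"roll":0,"hand":0},
    {"x":-0.03,"y":0.047,"z":-0.003,"roll":0,"hand":0},
    {"x":-0.02,"y":0.047,"z":-0.003,"roll":0,"hand":0},
    {"x":-0.01,"y":0.047,"z":-0.003,"roll":0,"hand":0},
    {"x":-0.006,"y":0.047,"z":-0.003,"roll":0,"hand":0},
    {"x":-0.004,"y":0.047,"z":-0.003,"roll":0,"hand":0},
    {"x":-0.002,"y":0.047,"z":-0.003,"roll":0,"hand":0},
    {"x":0,"y":0.047,"z":-0.003,"roll":0,"hand":0},
    {"x":0,"y":0.047,"z":-0.003,"roll":0,"hand":0}
  ]
}}

```text
time: 8.35
position: [0.5519, 0.0288, 0.1031]
tool_rot: [0.707, 0.025, -0.706, 0.025]
contact_force: [0.3, 1.3, 3.8]
finger_gap: 0.0003
```

```bash
python3 - <<'E'
from h import *
s=read_state();print(s['time'],s['position'],s['contact_force'])
cv2.imwrite("pics/w5.png",grab_frame("wrist")[:,:,::-1][150:400,200:520])
E
```

```text
8.35 [0.55192818 0.02880281 0.10305388] [0.27024321 1.27061341 3.79744563]
```

View pics/w5.png

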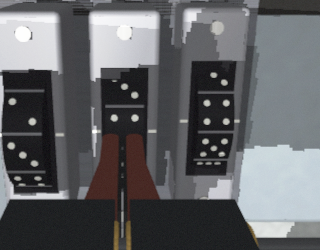

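{"api": "drive_tool", "payload": {
  "increments": [
    {"x":0.0015,"y":0,"z":0,"roll":0,"hand":0},
    {"x":0.003,"y":0,"z":0,"roll":0,"hand":0},
    {"x":0.0045,"y":0,"z":0,"roll":0,"hand":0},
    {"x":0.0055,"y":0,"z":0,"roll":0,"hand":0},
    {"x":0.0055,"y":0,"z":0,"roll":0,"hand":0},
    {"x":0.0055,"y":0,"z":0,"roll":0,"hand":0},
    {"x":0.0055,"y":0,"z":0,"roll":0,"hand":0},
    {"x":0.0055,"y":0,"z":0,"roll":0,"hand":0},
    {"x":0.0055,"y":0,"z":0,"roll":0,"hand":0},
    {"x":0.0055,"y":0,"z":0,"roll":0,"hand":0}
  ]
}}

```text
time: 9.4
position: [0.5527, 0.0288, 0.099]
tool_rot: [0.708, 0.026, -0.705, 0.025]
contact_force: [-0.2, 3.0, 10.4]
finger_gap: 0.0004
```

```bash
python3 - <<'E'
from h import *
s=read_state();print(s['time'],s['position'],s['contact_force'])
E
```

```text
9.4 [0.55273459 0.02877253 0.0990342 ] [-0.21536539  3.01406357 10.41326641]
```

```bash
python3 - <<'E'
from h import *
f=grab_frame("wrist")[:,:,::-1];g=f[180:380,220:420]
cv2.imwrite("pics/w6.png",cv2.resize(g,None,fx=3,fy=3,interpolation=cv2.INTER_CUBIC))
f=grab_frame("side")[:,:,::-1];g=f[150:320,230:430]
cv2.imwrite("pics/s6.png",cv2.resize(g,None,fx=3.4,fy=3.4,interpolation=cv2.INTER_CUBIC))
s=read_state();print(s['time'],s['position'],s['contact_force'],s['ft_torque'])
E
```

```text
9.5 [0.55272437 0.02877054 0.09906456] [-1.10871175  3.01799425 10.01972293] [0.46761312 0.05290419 0.00642909]
```

View pics/w6.png

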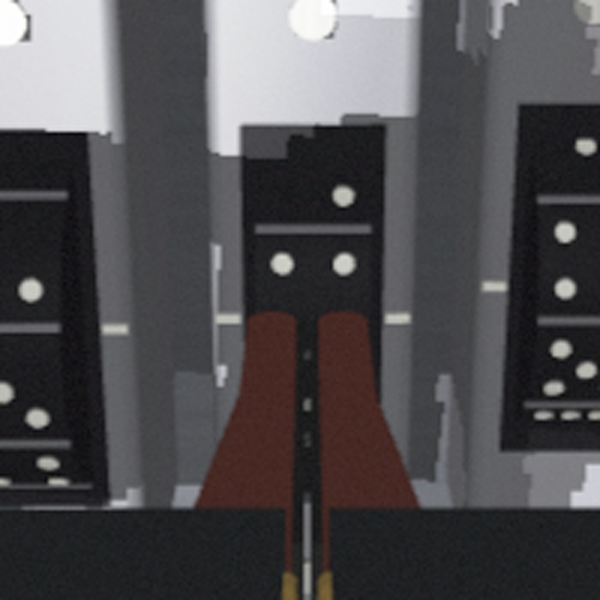

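View pics/s6.png

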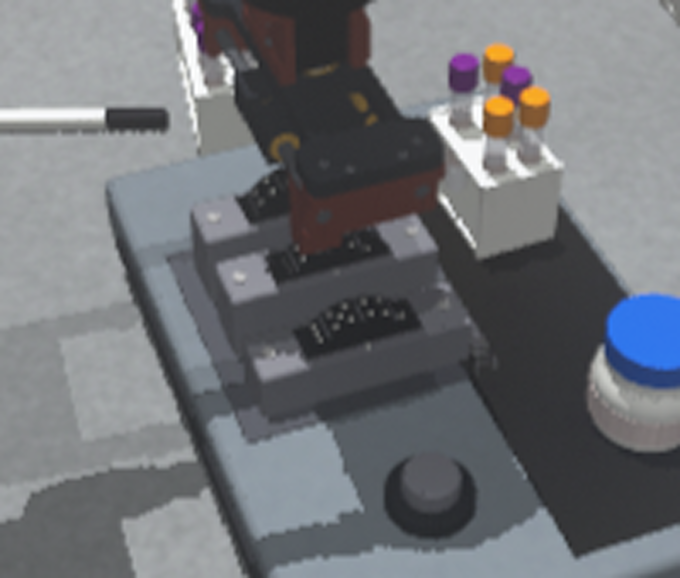

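{"api": "drive_tool", "payload": {
  "increments": [
    {"x":-0.0008,"y":-0.0005,"z":0,"roll":0,"hand":0},
    {"x":-0.0008,"y":-0.0005,"z":-0.002,"roll":0,"hand":0},
    {"x":-0.0008,"y":-0.0005,"z":-0.004,"roll":0,"hand":0},
    {"x":-0.0008,"y":-0.0005,"z":-0.006,"roll":0,"hand":0},
    {"x":-0.0008,"y":-0.0005,"z":-0.008,"roll":0,"hand":0},
    {"x":-0.0008,"y":-0.0005,"z":-0.01,"roll":0,"hand":0},
    {"x":-0.0008,"y":-0.0005,"z":-0.012,"roll":0,"hand":0},
    {"x":-0.0008,"y":-0.0005,"z":-0.0135,"roll":0,"hand":0},
    {"x":-0.0008,"y":-0.0005,"z":-0.0135,"roll":0,"hand":0},
    {"x":-0.0008,"y":-0.0005,"z":-0.0135,"roll":0,"hand":0}
  ]
}}

```text
time: 10.5
position: [0.5663, 0.0298, 0.0997]
tool_rot: [0.708, 0.025, -0.705, 0.025]
contact_force: [1.2, 0.8, 8.8]
finger_gap: 0.0006
```

```bash
python3 - <<'E'
from h import *
f=grab_frame("wrist")[:,:,::-1];g=f[180:380,220:420]
cv2.imwrite("pics/w7.png",cv2.resize(g,None,fx=3,fy=3,interpolation=cv2.INTER_CUBIC))
s=read_state();print(s['time'],s['position'],s['contact_force'],s['ft_torque'])
E
```

```text
10.55 [0.56625323 0.02984228 0.09976067] [0.31016974 0.93817654 8.74596377] [0.30230552 0.02200132 0.05741956]
```

View pics/w7.png

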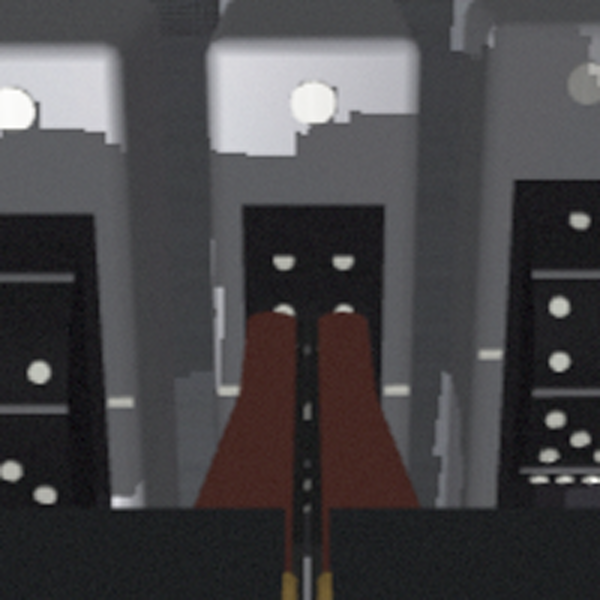

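{"api": "drive_tool", "payload": {
  "increments": [
    {"x":-0.012,"y":0,"z":0,"roll":0,"hand":0},
    {"x":-0.012,"y":0,"z":0.018,"roll":0,"hand":0},
    {"x":-0.007,"y":0,"z":0.018,"roll":0,"hand":0},
    {"x":-0.004,"y":0,"z":0.018,"roll":0,"hand":0},
    {"x":-0.001,"y":0,"z":0.018,"roll":0,"hand":0},
    {"x":0,"y":0,"z":0.018,"roll":0,"hand":0},
    {"x":0,"y":0,"z":0.013,"roll":0,"hand":0},
    {"x":0,"y":0,"z":0.008,"roll":0,"hand":0},
    {"x":0,"y":0,"z":0.003,"roll":0,"hand":0},
    {"x":0,"y":0,"z":-0.002,"roll":0,"hand":0}
  ]
}}

```text
time: 11.55
position: [0.5685, 0.0297, 0.099]
tool_rot: [0.708, 0.025, -0.705, 0.025]
contact_force: [-0.1, -0.1, 8.9]
finger_gap: 0.0008
```

```bash
python3 - <<'E'
from h import *
f=grab_frame("wrist")[:,:,::-1];g=f[180:380,220:420]
cv2.imwrite("pics/w8.png",cv2.resize(g,None,fx=3,fy=3,interpolation=cv2.INTER_CUBIC))
s=read_state();print(s['time'],s['position'],s['contact_force'],s['ft_torque'])
E
```

```text
11.6 [0.56914262 0.02971333 0.09896393] [-0.02893937 -0.41241226  9.71069225] [ 0.06507654 -0.10318895 -0.01477075]
```

View pics/w8.png

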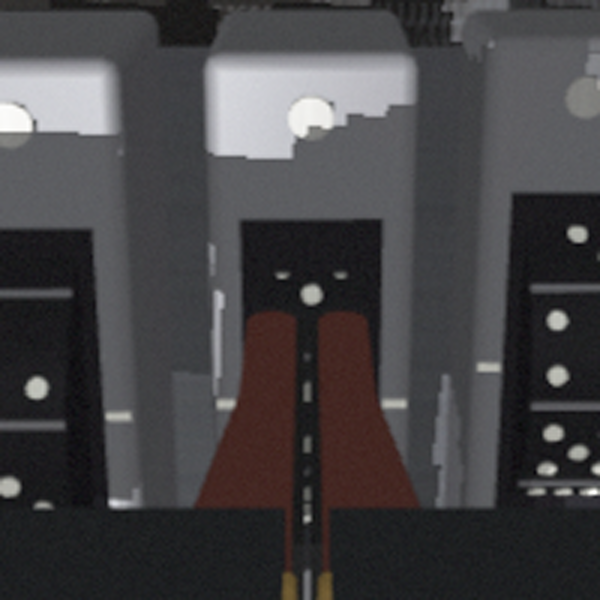

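{"api": "drive_tool", "payload": {
  "increments": [
    {"x":-0.012,"y":0,"z":0,"roll":0,"hand":0},
    {"x":-0.012,"y":0,"z":0.02,"roll":0,"hand":0},
    {"x":-0.007,"y":0,"z":0.02,"roll":0,"hand":0},
    {"x":-0.004,"y":0,"z":0.02,"roll":0,"hand":0},
    {"x":-0.0015,"y":0,"z":0.02,"roll":0,"hand":0},
    {"x":-0.0003,"y":0,"z":0.02,"roll":0,"hand":0},
    {"x":-0.0003,"y":0,"z":0.015,"roll":0,"hand":0},
    {"x":-0.0003,"y":0,"z":0.01,"roll":0,"hand":0},
    {"x":-0.0003,"y":0,"z":0.005,"roll":0,"hand":0},
    {"x":-0.0003,"y":0,"z":0,"roll":0,"hand":0}
  ]
}}

```text
time: 12.6
position: [0.5686, 0.0297, 0.099]
tool_rot: [0.708, 0.025, -0.705, 0.025]
contact_force: [-0.5, 0.6, 8.8]
finger_gap: 0.0006
```

```bash
python3 - <<'E'
from h import *
f=grab_frame("wrist")[:,:,::-1];g=f[180:380,220:420]
cv2.imwrite("pics/w9.png",cv2.resize(g,None,fx=3,fy=3,interpolation=cv2.INTER_CUBIC))
s=read_state();print(s['time'],s['position'],s['contact_force'],s['ft_torque'])
E
```

```text
12.65 [0.56924634 0.02977468 0.09894672] [1.82123642 0.66602411 9.35453378] [ 0.08838818 -0.07807158  0.00949402]
```

View pics/w9.png

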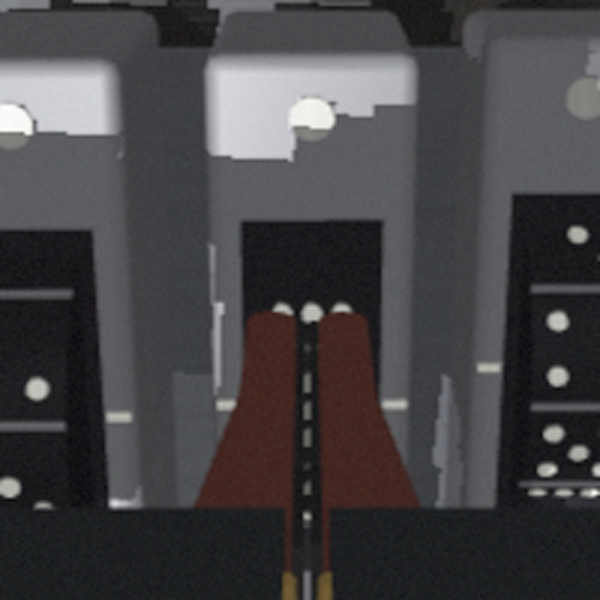

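{"api": "drive_tool", "payload": {
  "increments": [
    {"x":-0.015,"y":0,"z":0,"roll":0,"hand":0},
    {"x":-0.03,"y":0,"z":0,"roll":0,"hand":0},
    {"x":-0.03,"y":0.0465,"z":0.015,"roll":0,"hand":0},
    {"x":-0.02,"y":0.0465,"z":0.015,"roll":0,"hand":0},
    {"x":-0.01,"y":0.0465,"z":0.015,"roll":0,"hand":0},
    {"x":0,"y":0.0465,"z":0.015,"roll":0,"hand":0},
    {"x":0.004,"y":0.0465,"z":0.015,"roll":0,"hand":0},
    {"x":0.007,"y":0.0465,"z":0.015,"roll":0,"hand":0},
    {"x":0.009,"y":0.0465,"z":0.015,"roll":0,"hand":0},
    {"x":0.009,"y":0.0465,"z":0.015,"roll":0,"hand":0}
  ]
}}

```text
time: 13.65
position: [0.5557, -0.017, 0.0895]
tool_rot: [0.707, 0.025, -0.706, 0.025]
contact_force: [-0.0, 2.3, 3.4]
finger_gap: 0.0005
```

```bash
python3 - <<'E'
from h import *
f=grab_frame("wrist")[:,:,::-1];g=f[160:390,160:460]
cv2.imwrite("pics/w10.png",cv2.resize(g,None,fx=2.6,fy=2.6,interpolation=cv2.INTER_CUBIC))
s=read_state();print(s['time'],s['position'],s['contact_force'],s['ft_torque'])
E
```

```text
13.7 [ 0.55571145 -0.01704061  0.08952944] [-0.45627955  2.78827575  3.37084587] [0.45112274 0.01801046 0.01838669]
```

View pics/w10.png

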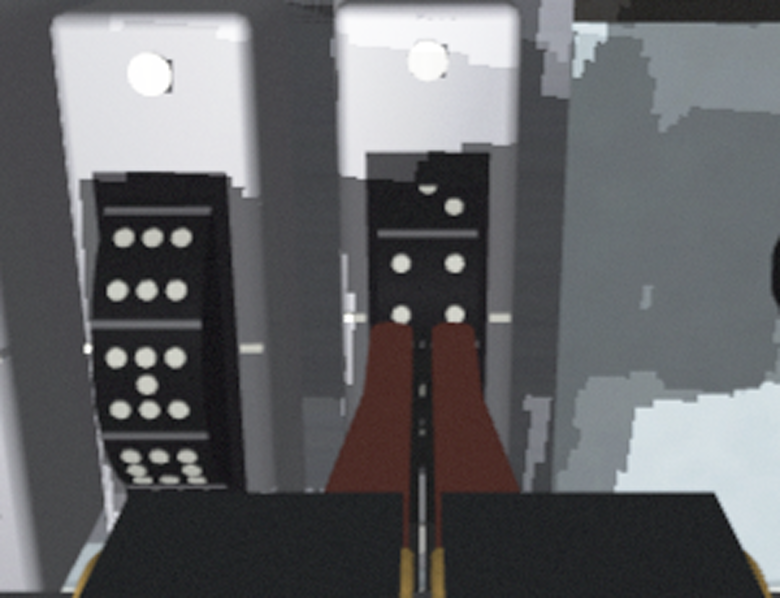

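{"api": "drive_tool", "payload": {
  "increments": [
    {"x":0.0005,"y":-0.0007,"z":0,"roll":0,"hand":0},
    {"x":0.001,"y":-0.0007,"z":0,"roll":0,"hand":0},
    {"x":0.0015,"y":-0.0007,"z":0,"roll":0,"hand":0},
    {"x":0.002,"y":-0.0007,"z":0,"roll":0,"hand":0},
    {"x":0.0025,"y":-0.0007,"z":0,"roll":0,"hand":0},
    {"x":0.003,"y":-0.0007,"z":0,"roll":0,"hand":0},
    {"x":0.003,"y":-0.0007,"z":0,"roll":0,"hand":0},
    {"x":0.003,"y":-0.0007,"z":0,"roll":0,"hand":0},
    {"x":0.003,"y":-0.0007,"z":0,"roll":0,"hand":0},
    {"x":0.003,"y":-0.0007,"z":0,"roll":0,"hand":0}
  ]
}}

```text
time: 14.7
position: [0.5561, -0.017, 0.0874]
tool_rot: [0.708, 0.025, -0.705, 0.025]
contact_force: [-0.2, 1.3, 7.2]
finger_gap: 0.0006
```

```bash
python3 - <<'E'
from h import *
s=read_state();print(s['time'],s['position'],s['contact_force'],s['ft_torque'])
E
```

```text
14.7 [ 0.55609404 -0.01695215  0.08742522] [-0.19543173  1.29076949  7.24647247] [0.29770816 0.05248248 0.01589289]
```

{"api": "drive_tool", "payload": {
  "increments": [
    {"x":0.001,"y":-0.0003,"z":0,"roll":0,"hand":0},
    {"x":0.002,"y":-0.0003,"z":0,"roll":0,"hand":0},
    {"x":0.002,"y":-0.0003,"z":0,"roll":0,"hand":0},
    {"x":0.002,"y":-0.0003,"z":-0.002,"roll":0,"hand":0},
    {"x":0.002,"y":-0.0003,"z":-0.004,"roll":0,"hand":0},
    {"x":0.002,"y":-0.0003,"z":-0.006,"roll":0,"hand":0},
    {"x":0.002,"y":-0.0003,"z":-0.008,"roll":0,"hand":0},
    {"x":0.002,"y":-0.0003,"z":-0.0095,"roll":0,"hand":0},
    {"x":0.002,"y":-0.0003,"z":-0.0095,"roll":0,"hand":0},
    {"x":0.002,"y":-0.0003,"z":-0.0095,"roll":0,"hand":0}
  ]
}}

```text
time: 15.7
position: [0.5659, -0.0162, 0.0859]
tool_rot: [0.708, 0.025, -0.705, 0.025]
contact_force: [-0.5, 0.8, 9.1]
finger_gap: 0.0006
```

```bash
python3 - <<'E'
from h import *
f=grab_frame("wrist")[:,:,::-1];g=f[160:390,160:460]
cv2.imwrite("pics/w11.png",cv2.resize(g,None,fx=2.6,fy=2.6,interpolation=cv2.INTER_CUBIC))
s=read_state();print(s['time'],s['position'],s['contact_force'],s['ft_torque'])
E
```

```text
15.75 [ 0.565951   -0.01614486  0.08594289] [0.26642097 0.71768139 8.81681843] [ 0.24959974  0.0151063  -0.01053077]
```

View pics/w11.png

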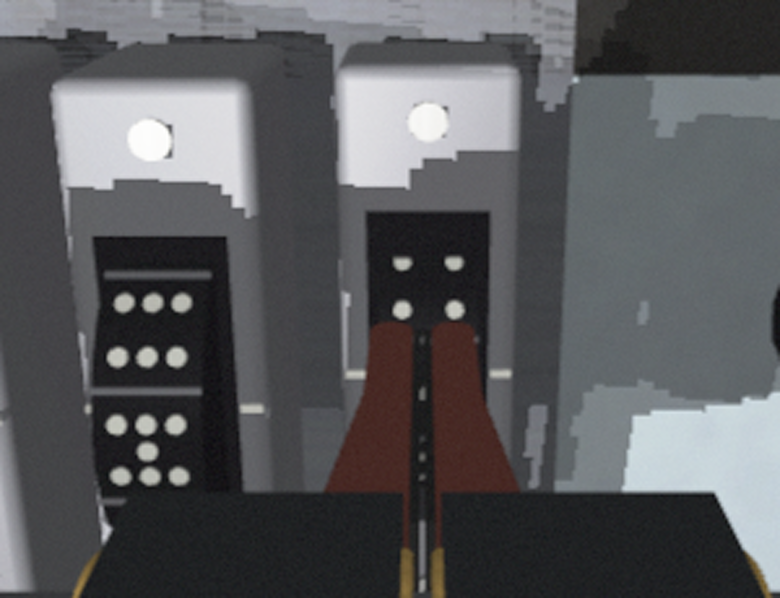

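{"api": "drive_tool", "payload": {
  "increments": [
    {"x":-0.02,"y":0,"z":0,"roll":0,"hand":0},
    {"x":-0.06,"y":0,"z":0,"roll":0,"hand":0},
    {"x":-0.1,"y":-0.02,"z":0.02,"roll":0,"hand":0},
    {"x":-0.135,"y":-0.03,"z":0.04,"roll":0,"hand":0},
    {"x":-0.135,"y":-0.03,"z":0.055,"roll":0,"hand":0},
    {"x":-0.135,"y":-0.03,"z":0.055,"roll":0,"hand":0},
    {"x":-0.135,"y":-0.03,"z":0.055,"roll":0,"hand":0},
    {"x":-0.135,"y":-0.03,"z":0.055,"roll":0,"hand":0},
    {"x":-0.135,"y":-0.03,"z":0.055,"roll":0,"hand":0},
    {"x":-0.135,"y":-0.03,"z":0.055,"roll":0,"hand":0}
  ]
}}

```text
time: 16.75
position: [0.5077, 0.0098, 0.2175]
tool_rot: [-0.706, -0.025, 0.707, -0.025]
contact_force: [-0.9, 0.0, -0.4]
finger_gap: 0.0002
```

```bash
python3 - <<'E'
from h import *
s=read_state();c=camera_info("wrist");np.save("c2.npy",c,allow_pickle=True)
f=grab_frame("wrist")[:,:,::-1];cv2.imwrite("pics/w12.png",f)
print(s['time'],s['position'],s['contact_force'])
K=lambda X:(lambda h:h[:2]/h[2])(P(c)@np.r_[X,1])
m=K([.5579,.0283,.1]).round().astype(int);x0,y0=m-[95,85];print(x0,y0)
cv2.imwrite("pics/w12z.png",cv2.resize(f[y0:y0+175,x0:x0+190],None,fx=3.4,fy=3.4,interpolation=cv2.INTER_CUBIC))
E
```

```text
16.75 [0.50765404 0.00976987 0.21749729] [-0.86551858  0.0390005  -0.40639371]
206 82
```

View pics/w12z.png

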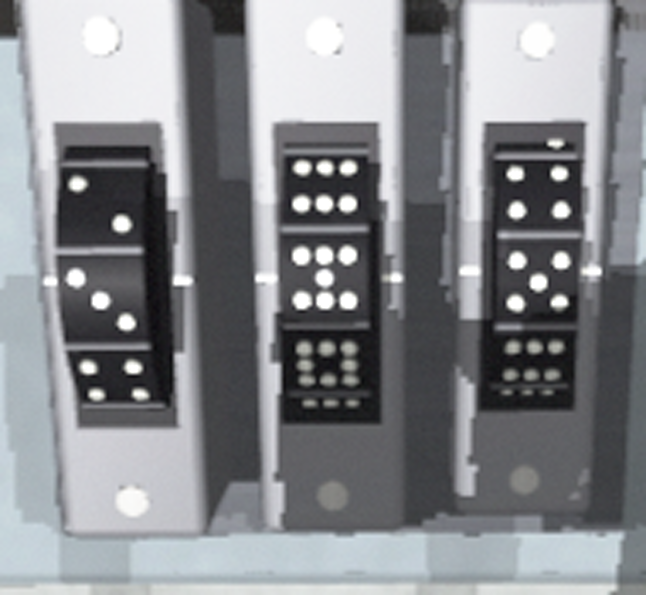

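```bash
python3 - <<'E'
from h import *
from scipy.optimize import brentq
c=np.load("c2.npy",allow_pickle=True).item()
Z=lambda r:82+(r+.5)/3.4-.5
pr=lambda X:(lambda h:h[:2]/h[2])(P(c)@np.r_[X,1])
ux=np.array([np.cos(.07),np.sin(.07),0])
for w,m,ir,rows,n in (('L',(.5548,.0743,.092),281,(161,251,347,405),3),('M',(.5582,.0283,.088),278,(147,229,325,393),7),('R',(.5613,-.0175,.0745),271,(157,235,326,387),5)):
    m=np.array(m)
    s=brentq(lambda t:pr(m+t*ux)[1]-Z(ir),-.03,.03); m0=m+s*ux
    o=[]
    for r in rows:
        g=lambda a:pr(m0+[0,0,-.014]+.032*(np.sin(a)*ux+np.cos(a)*np.array([0,0,1])))[1]-Z(r)
        try:o.append(round(brentq(g,-1.3,1.0),3))
        except Exception:o.append(None)
    print(w,'shift mm',s*1e3,o,'offset rad', (o[1]+o[2])/2)
E
```

```text
L shift mm 0.5944562340143428 [0.918, 0.253, -0.381, -1.002] offset rad -0.064
M shift mm 0.6636924888832695 [None, 0.378, -0.249, -0.877] offset rad 0.0645
R shift mm 0.8975885072868836 [0.922, 0.301, -0.328, -0.974] offset rad -0.013500000000000012
```

{"api": "drive_tool", "payload": {
  "increments": [
    {"x":0,"y":0.04,"z":-0.017,"roll":0,"hand":0},
    {"x":0,"y":0.08,"z":-0.034,"roll":0,"hand":0},
    {"x":0,"y":0.115,"z":-0.047,"roll":0,"hand":0},
    {"x":0.02,"y":0.13,"z":-0.0525,"roll":0,"hand":0},
    {"x":0.05,"y":0.13,"z":-0.0525,"roll":0,"hand":0},
    {"x":0.09,"y":0.13,"z":-0.0525,"roll":0,"hand":0},
    {"x":0.125,"y":0.13,"z":-0.0525,"roll":0,"hand":0},
    {"x":0.136,"y":0.13,"z":-0.0525,"roll":0,"hand":0},
    {"x":0.14,"y":0.13,"z":-0.0525,"roll":0,"hand":0},
    {"x":0.14,"y":0.13,"z":-0.0525,"roll":0,"hand":0}
  ]
}}

```text
time: 17.8
position: [0.5697, -0.1162, 0.0796]
tool_rot: [0.707, 0.025, -0.706, 0.025]
contact_force: [-0.5, -0.9, 0.1]
finger_gap: 0.0
```

```bash
python3 - <<'E'
from h import *
f=grab_frame("wrist")[:,:,::-1]
cv2.imwrite("pics/w13.png",f)
s=read_state();print(s['time'],s['position'],s['contact_force'])
E
```

```text
17.85 [ 0.57014478 -0.11629424  0.08063341] [0.0281536  0.41441578 0.24740127]
```

View pics/w13.png

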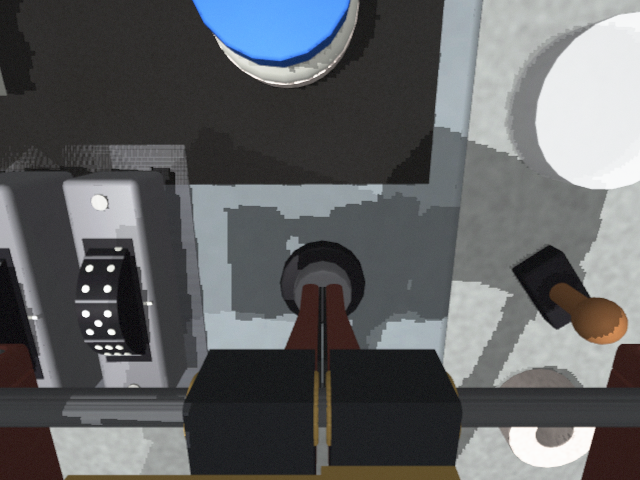

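{"api": "drive_tool", "payload": {
  "increments": [
    {"x":0.004,"y":0,"z":0,"roll":0,"hand":0},
    {"x":0.007,"y":0,"z":0,"roll":0,"hand":0},
    {"x":0.0095,"y":0,"z":0,"roll":0,"hand":0},
    {"x":0.012,"y":0,"z":0,"roll":0,"hand":0},
    {"x":0.014,"y":0,"z":0,"roll":0,"hand":0},
    {"x":0.016,"y":0,"z":0,"roll":0,"hand":0},
    {"x":0.017,"y":0,"z":0,"roll":0,"hand":0},
    {"x":0.017,"y":0,"z":0,"roll":0,"hand":0},
    {"x":0.017,"y":0,"z":0,"roll":0,"hand":0},
    {"x":0.017,"y":0,"z":0,"roll":0,"hand":0}
  ]
}}

```text
time: 18.85
position: [0.5694, -0.1161, 0.062]
tool_rot: [0.707, 0.025, -0.706, 0.025]
contact_force: [0.4, 0.2, 4.7]
finger_gap: 0.0004
```

{"api": "drive_tool", "payload": {
  "increments": [
    {"x":-0.01,"y":0,"z":0,"roll":0,"hand":0},
    {"x":-0.04,"y":0,"z":0,"roll":0,"hand":0},
    {"x":-0.08,"y":0,"z":0,"roll":0,"hand":0},
    {"x":-0.12,"y":-0.02,"z":0.01,"roll":0,"hand":0},
    {"x":-0.14,"y":-0.05,"z":0.03,"roll":0,"hand":0},
    {"x":-0.155,"y":-0.09,"z":0.05,"roll":0,"hand":0},
    {"x":-0.155,"y":-0.1,"z":0.055,"roll":0,"hand":0},
    {"x":-0.155,"y":-0.1,"z":0.055,"roll":0,"hand":0},
    {"x":-0.155,"y":-0.1,"z":0.055,"roll":0,"hand":0},
    {"x":-0.155,"y":-0.1,"z":0.055,"roll":0,"hand":0}
  ]
}}

```text
time: 19.85
position: [0.5072, -0.0212, 0.215]
tool_rot: [-0.706, -0.025, 0.708, -0.025]
contact_force: [-0.8, -0.5, 0.1]
finger_gap: 0.0004
```

```bash
python3 - <<'E'
from h import *
s=read_state();print(s['time'],s['position'],s['contact_force'])
f=grab_frame("wrist")[:,:,::-1];cv2.imwrite("pics/w14.png",f)
b=grab_frame("top")[:,:,::-1];a=cv2.imread("pics/top0.png")
cv2.imwrite("pics/cmp.png",cv2.resize(np.vstack([a[120:300,140:500],b[120:300,140:500]]),None,fx=1.6,fy=1.6))
E
```

```text
19.85 [ 0.5072057  -0.02115974  0.21496763] [-0.7646068  -0.48278505  0.09226984]
```

View pics/w14.png

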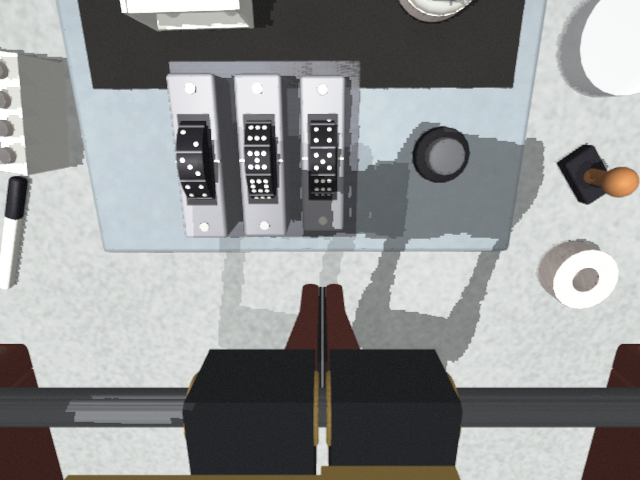

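View pics/cmp.png

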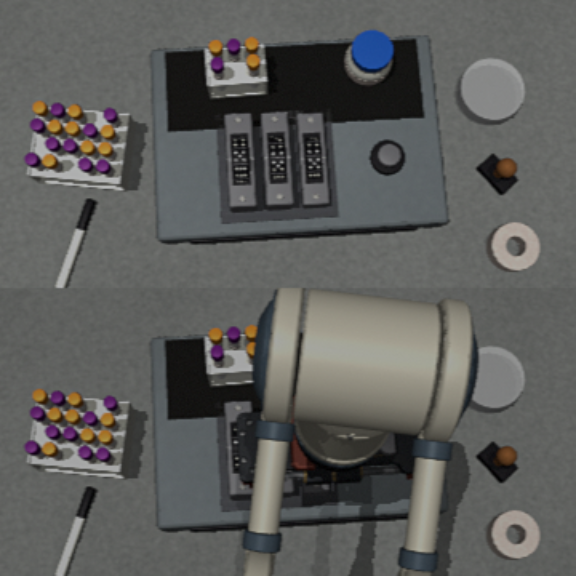

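The wrist picture shows 3 (195,165), 7 (257,160) and 5 (322,160) upright. The key is up (447,157) and the bystanders are unmoved. The arm stands clear at z = 0.215, so I'm handing the job in.

```bash
python3 -c "
from cell import *
print(finish_job())"
```

```text
the job is handed in; nothing more can be done
None
```

The wheels are set to 3-7-5 and the enter key was pressed and let go. I handed the job in at about 20 s of the 72 s allowed.

- **Wheels:** The left wheel went from 5 to 3. The middle wheel stood between numbers at about 4.4 and went to 7. The right wheel stood at about 4.5 and went to 5. I turned them with shut fingertips at about 9 N; the highest reading was 10.4 N, against the 20 N limit. On first contact the middle and right wheels felt already pushed in.
- **Enter key:** I pressed it about 7 mm down, at 4.7 N, then released it.

**Last checks:**
- The closing wrist picture shows 3-7-5 upright and the key up, and the arm is clear of everything.
- Before the key press I measured the wheels at -0.06, +0.06 and -0.01 rad from their numbers. That is about the edge of the locked play for the left and middle wheels, and inside the 0.12 rad limit.
- The racks, marker, dishes, stamp and roll look unmoved. The arm hides the jar in the last top view, and only its lower edge shows in the wrist view, in its place.

**Disagreement:** My two-view heights came out low. The key top measured 61 to 65 mm against the stated 69 mm, so I took the wheel heights by touch instead.

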